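Rack the chopping board and hold the damp meter on its mark

ROBOT

A 6-joint arm with a two-finger parallel gripper is mounted at the origin on the work surface. World frame = base frame: x ahead of the robot, y to its left, z up, the work surface at z = 0. Lengths are in m, angles in rad, forces in N, time in s.
With the tool pointing down it reaches from about 0.425 to 0.95 m from the base axis. Payload 3.5 kg.
Tool frame: the origin (TCP) lies midway between the tips of the shut fingers; the grasp point (between the pads) lies 19 mm behind it; z points along the fingers, y is the line along which they close (so a half turn about z gives the same grasp; the last joint's range is limited). The gripper opens to 85 mm and grips with 20 to 120 N. Pads are 22 mm wide; open, the fingers measure 114 mm over their backs; the gripper's body (76 mm by 85 mm) begins 54 mm behind the grasp point. The pads swing forward as they close: fully open they stand 13 mm farther back than shut.
Start: joints at [-1.377, 0.286, 1.577, -0, 1.279, -0.15], TCP at [0.228, -0.635, 0.231] pointing down, gripper open.
Joint ranges: [-2.77, 2.77], [-0.9, 2.22], [0.21, 2.48], [-1.53, 4.67], [0.24, 2.81], [-2.84, 2.84]. Speed limits (rad/s): [2.79, 2.79, 3.14, 3.14, 3.14, 3.14].

INTERFACE

Orientations are given as a unit quaternion [x, y, z, w].
In Python, from plant import ctrl gives the robot as it stands.
- The arm moves only by the tool move_arm, never from a script. Its argument "plan" is a list of rows, each an object of numbers: "x", "y", "z": the shift along the tool's x, y, z in m; "yaw": the turn about the tool's z in rad; "fingers": the closure, from 0 (fully open) to 1 (shut). In form: [{"x": .., "y": .., "z": .., "yaw": .., "fingers": ..}, ...]. A call has 1 to 5 rows; each row is the pose to reach, as a shift and turn from the pose commanded when the call began, along the tool's axes at that moment; what a row does not reach only later rows make up. A row lasts 1/10 s, in which the tool goes at most 50 mm and 8.59 degrees, less where a joint would pass 70% of its speed; a pose out of reach is approached as far as the arm can. A call with a gripper value outside its range is refused whole. The fingers move at their own pace and stop on an object; "force" is the grip in N (left out, the last holds). Time passes only in rows, so rows that repeat a pose let the fingers close. It gives the time, the measured TCP pose, the force, the opening and the grip force at its end, in the units of the state.
- ctrl.get_state(): the state, without advancing time (a new reading comes with each control period).
- ctrl.read_camera(name): name is "scene" or "top" or "wrist"; returns the picture (400x640x3 uint8, red, green, blue); there is no depth.
- ctrl.camera_model(name): a dict with "intrinsics" (3x3 intrinsics, pixels), "distortion" ([k1, k2, p1, p2, k3] as OpenCV has them; the pictures are not rectified), "cam_to_world" (4x4, takes a point from camera to world coordinates); the wrist camera has in their place "tool_from_camera" (4x4, takes a point from camera to tool coordinates, whose origin is the TCP and whose axes are the flange's). Camera axes: x right, y up, looking along -z (the intrinsics and any distortion apply to the point x, -y, -z); pixel columns grow to the right and rows downward; lengths in m; the calibration is good to about 2 mm. A picture is of the moment at which its call begins: read the wrist's pose just before it. camera_model takes no time and is no camera call.
- ctrl.sign_off(): hands the job in; it is judged then, once.
The state is a dict: "time": time; "qpos": joint angles; "dq": joint speeds; "joint_efforts": joint torques, N m; "eef_pos": TCP position; "tcp_rot": TCP orientation; "contact_force": force on the tool from outside, world axes, zero at the start; "wrist_torque": the same for the moment, N m; "opening": opening from 0.0 (shut) to 1.0 (fully open); "finger_force": force on a finger pad.
Only numpy, scipy, OpenCV 4.12 (cv2) and the standard library are available. Lean on these libraries where they do the work, as an engineer would, in place of code of your own. Each camera call takes 0.05 s, during which the arm holds its last target. There are 200 camera calls.

TASK

Take the chopping board out of the white draining stand, slide it on edge down into the wide empty slot of the steel rack until it is fully home, and let go of it. Then take the damp meter out of its leaning cradle and hold it upright, tip down, on the round dark mark on the board's top edge, pressing gently so that the sprung tip is pushed about half-way in. Finish while still holding the meter there, and leave the jars, tins, cup, bowl and food box where they are.

Things in the scene. Friction and masses are not known exactly. Their poses are not given: they have to be found in the camera images.
- board: light wooden chopping board (mm), 0.24 to 0.39 kg, on its long edge: 160 long (x) x 20 thick (y) x 120 high (z). Origin: centre of its underside. A 24 x 54 finger opening goes through it at x 38 to 62, z 30 to 84; mass centre near the middle. Starts standing loose in the draining stand, 10 above the table. Pinch it across the 20 by the middle of its top edge, from above; either way round will do
- mark (a point): centre of the round dark mark, 14 diameter, on the top edge of the board, 45 from the middle towards the finger-opening end, in the middle of the 20 thickness; board point (45, 0, 120)
- drainer: fixed white draining stand, 185 x 85, base 10 thick; its loose slot (26 wide, along its x, walls 28 high above the base) holds the board at the start. Origin at the centre of its underside. It stays where it is
- rack: fixed steel rack, base 185 (x) x 110 (y) x 12 high, origin at the centre of its underside. Two slots along its x: the empty wide one at y = -20, and a narrow one at y = +36 in which a dark baking tray stands (140 long, 7 thick, top 72 above the table; part of the rack)
- slot (a point): centre of the floor of the rack's empty slot, 12 above the table; axes as the rack's (x along the slot). Slot 23.6 wide, 170 long between end stops 30 high; side walls 36 high, with lips flared outwards up to 50 above the slot floor. Board fully home: its origin on this point, its x along this x either way
- cradle: fixed white cradle (mm), base 110 x 75, origin at the centre of its underside. Its socket leans 30 degrees from vertical, mouth towards the cradle's -x. The meter starts with its origin at cradle (10, 0, 50) and is drawn out along its own z; the socket covers meter z = 12 to 62 and leaves z = 62 to 118 free
- meter: grey hand-held damp meter (mm), 0.12 to 0.20 kg; its z runs from tip to head. Housing 34 (x) x 22 (y), z = 20 to 118; black nose, 13 diameter, z = 0 to 20; steel spring tip sticking out to z = -20. Origin on the axis at the nose end. Starts leaning 30 degrees in the cradle, y level. Grip it across the 22 (y) at z about 95. Upright, tip down: z straight up
- tip (a point): the rounded end (7 diameter) of the meter's spring tip, on the axis, 20 below the nose end when free; it moves towards the nose when pushed in
- plunger (a joint): how far the meter's spring tip is pushed in: 0 free (m), 0.014 fully in; its spring gives 0.4 N per mm, so about 2.8 N half-way (7 mm)
- spice_jar: glass jar with steel lid, 42 diameter, 85 high (mm), bystander; origin at the centre of its underside; leave it alone
- honey_jar: amber glass jar with white lid, 44 diameter, 75 high (mm), bystander; origin at the centre of its underside; leave it alone
- tin: tin, 54 diameter, 60 high (mm), bystander; origin at the centre of its underside; leave it alone
- bowl: steel bowl, 100 diameter, 50 high (mm), bystander; origin at the centre of its underside; leave it alone
- cup: white mug, 70 diameter, 75 high (mm), bystander; origin at the centre of its underside; leave it alone
- lunchbox: food box with red lid, 80 x 112 x 62 high (mm), bystander; origin at the centre of its underside; leave it alone
- can: metal can, 66 diameter, 100 high (mm), bystander; origin at the centre of its underside; leave it alone
Things that resemble listed ones, but are neither listed nor needed, are in the scene too. Leave any pink or purple look-alike of the rack alone. Of the things like the meter, leave any that is green; of the rest the larger one is meant.

How it is judged:
On the way, in this order (a step that is already met when the one before it is completed fails the run):
1. the board is fully home in the rack's wide slot and let go (x of board in the frame of slot between -0.01 and 0.01 m and y of board in the frame of slot between -0.004 and 0.004 m and z of board in the frame of slot between -0.004 and 0.004 m and angle between the x axis of board and the x axis of slot, either way round below 0.08 rad and angle between board's own z axis and vertical below 0.1 rad and contact force between board and the fingers below 0.1 N and linear speed of board below 0.05 m/s), for 0.2 s.
2. the meter is held clear of its cradle (contact force between meter and the fingers above 2 N and contact force between meter and cradle below 0.05 N and distance between meter and cradle above 0.12 m), for 0.2 s.
At the end, for the whole second after the job is handed in: Board home in the slot (10 mm along, 4 mm across and in height, 0.08 rad, upright to 0.10 rad), not held; meter still, in the fingers, upright to 0.14 rad, tip within 7 mm of the mark's centre, pushed in 2.5 to 12.5 mm, pressing with 1 to 5 N, touching only fingers and board (x of board in the frame of slot between -0.01 and 0.01 m and y of board in the frame of slot between -0.004 and 0.004 m and z of board in the frame of slot between -0.004 and 0.004 m and angle between the x axis of board and the x axis of slot, either way round below 0.08 rad and angle between board's own z axis and vertical below 0.1 rad and horizontal distance between tip and mark below 0.007 m and distance between tip and mark below 0.009 m and angle between meter's own z axis and vertical below 0.14 rad and height (world z) of meter above 0.13 m and contact force between meter and board between 1 and 5 N and value of joint plunger between 0.0025 and 0.0125 m and contact force between meter and the fingers above 2 N and contact force between board and the fingers below 0.1 N and linear speed of meter below 0.02 m/s and contact force between meter and rack below 0.05 N); the arm keeps its last pose, push and grip.
It fails at once if the meter is pressed on the board with more than 12 N (contact force between meter and board above 12 N).
It fails at once if a jar, tin, can, cup, bowl or food box is moved by more than 20 mm (distance of any of spice_jar, honey_jar, tin, bowl, cup, lunchbox, can from where it was at the start of the episode above 0.02 m).
It also fails if it takes over 67 s, if anything falls off the work surface, if the arm or the gripper's body presses on something with over 40 N, if the wrist force passes 120 N, or if a joint passes its speed limit or range.

## Working session

There is one attempt and no reset: what is moved stays moved. The work goes in short steps, Python scripts to look and compute and a tool call to move; the robot and the scene stay as the last step left them, time stands still between calls to the robot, and variables do not carry over. Pictures are saved under pics/ and viewed, at most 10 in all, crops included, and the job is handed in when it is done.

Besides the shell and the picture viewer there is one more tool, called by a JSON object that holds its "api" and its "payload", one argument or row to a line. move_arm: Moves the arm, as the interface text tells. Its arguments: {"type":"object","properties":{"plan":{"type":"array"},"force":{"type":"number"}},"required":["plan"]}

```bash
ls; mkdir -p pics; cat > h.py <<'E'
import numpy as np, cv2
from plant import ctrl
from scipy.spatial.transform import Rotation as R
def cam(name):
    m=ctrl.camera_model(name); K=np.array(m['intrinsics']); D=np.array(m['distortion'])
    if name=='wrist':
        s=ctrl.get_state(); T=np.eye(4); T[:3,:3]=R.from_quat(s['tcp_rot']).as_matrix(); T[:3,3]=s['eef_pos']
        C=T@np.array(m['tool_from_camera'])
    else: C=np.array(m['cam_to_world'])
    return K,D,C
def rays(c,px):
    K,D,C=c; u=cv2.undistortPoints(np.array(px,float).reshape(-1,1,2),K,D).reshape(-1,2)
    d=np.c_[u[:,0],-u[:,1],-np.ones(len(u))]@C[:3,:3].T
    return C[:3,3],d
def onplane(c,px,z):
    o,d=rays(c,px); return o+d*((z-o[2])/d[:,2])[:,None]
def proj(c,P):
    K,D,C=c; p=(np.array(P,float).reshape(-1,3)-C[:3,3])@C[:3,:3]
    p=p*[1,-1,-1]
    return cv2.projectPoints(p,np.zeros(3),np.zeros(3),K,D)[0].reshape(-1,2)
def shot(name,f):
    c=cam(name); im=ctrl.read_camera(name); cv2.imwrite('pics/'+f+'.png',im[:,:,::-1]); return c,im
E
python3 - <<'E'
from h import *
for n in('scene','top','wrist'):
    c,_=shot(n,n+'0'); print(n,c[2].round(3).tolist(),c[0].round(0).tolist(),c[1])
print(ctrl.get_state())
E
```

```text
pics
scene [[0.845, -0.391, 0.365, 0.897], [0.534, 0.631, -0.562, -0.736], [-0.01, 0.67, 0.742, 0.873], [0.0, 0.0, 0.0, 1.0]] [[381.0, 0.0, 314.0], [0.0, 381.0, 197.0], [0.0, 0.0, 1.0]] [-0.01453755  0.          0.          0.          0.        ]
top [[-0.017, 0.981, -0.191, 0.252], [-1.0, -0.018, -0.001, -0.154], [-0.005, 0.191, 0.982, 1.48], [0.0, 0.0, 0.0, 1.0]] [[426.0, 0.0, 318.0], [0.0, 426.0, 196.0], [0.0, 0.0, 1.0]] [-0.01929452  0.          0.          0.          0.        ]
wrist [[0.336, 0.905, 0.263, 0.294], [-0.942, 0.323, 0.091, -0.612], [-0.002, -0.278, 0.96, 0.374], [0.0, 0.0, 0.0, 1.0]] [[324.0, 0.0, 320.0], [0.0, 324.0, 199.0], [0.0, 0.0, 1.0]] [0.02142583 0.         0.         0.         0.        ]
{'time': 0.15, 'qpos': array([-1.37699472e+00,  2.87008869e-01,  1.57783689e+00,  1.19568878e-05,
        1.27860849e+00, -1.50000925e-01]), 'dq': array([ 0.00213047, -0.00190862, -0.00468313, -0.00012498, -0.00055288,
        0.00102285]), 'joint_efforts': array([ 8.50144352e-04, -4.06604433e+01, -2.93138498e+01, -1.35168980e-04,
        3.99080745e-03,  1.11020714e-05]), 'eef_pos': array([ 0.22745245, -0.63498127,  0.23023587]), 'tcp_rot': array([ 9.85261194e-01,  1.71054124e-01, -1.46611555e-05, -9.30703221e-04]), 'contact_force': array([-0.40594654,  0.25741908,  0.10010294]), 'wrist_torque': array([0.04533912, 0.01177383, 0.03113328]), 'finger_force': 0.0, 'opening': 1.0009302108074014}
```

View pics/top0.png

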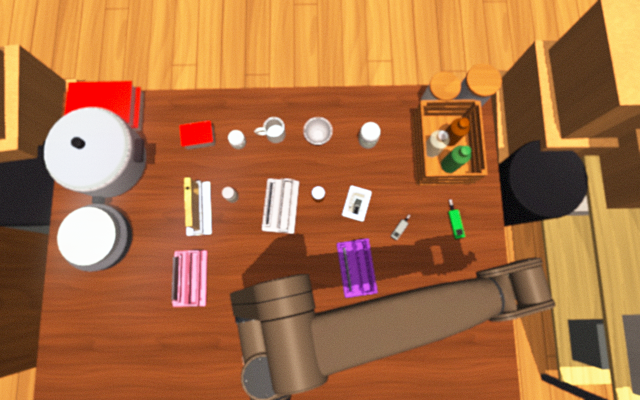

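View pics/scene0.png

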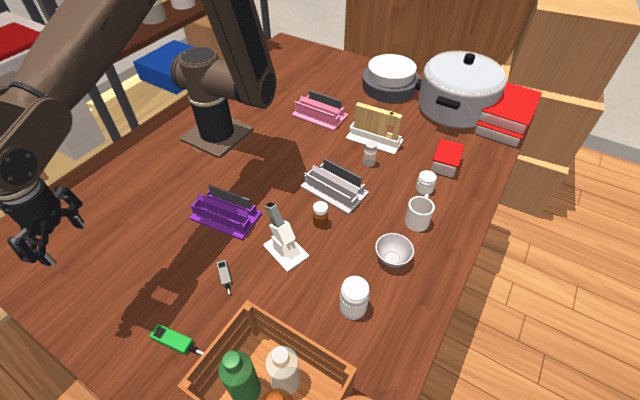

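The top view shows the board in its drainer at (190,205), the steel rack at (281,205), the cradle with the meter at (357,203), spice jar at (229,193) and honey jar at (318,193). The scene view agrees, with the tray on the robot side of the rack and the board at (377,125).

```bash
python3 - <<'E'
from h import *
c=cam('top'); im=cv2.imread('pics/top0.png')
hsv=cv2.cvtColor(im,cv2.COLOR_BGR2HSV)
y=cv2.inRange(hsv,(18,90,120),(35,255,255)); y[:, :150]=0;y[:,250:]=0;y[:160]=0;y[260:]=0
w=cv2.inRange(hsv,(0,0,150),(180,60,255))
def rect(m,name,z):
    cs=cv2.findContours(m,cv2.RETR_EXTERNAL,cv2.CHAIN_APPROX_NONE)[0]
    for k in cs:
        if cv2.contourArea(k)<60: continue
        b=cv2.boxPoints(cv2.minAreaRect(k)); P=onplane(c,b,z)
        if not(160<b[:,0].mean()<420 and 150<b[:,1].mean()<320): continue
        print(name,b.round(0).tolist(),'ctr',P.mean(0).round(3)[:2],'edges',[(np.linalg.norm(P[i+1]-P[i])*1000).round(),] if 0 else [((P[i+1]-P[i])[:2]*1000).round(0).tolist() for i in (0,1)])
rect(y,'board',.13); rect(w,'white',.01)
for n,p,z in [('spice',(229,193),.085),('honey',(318,193),.075),('rack',(281,205),.012),('meter',(357,203),.1)]: print(n,onplane(c,[p],z).round(3))
E
```

```text
board [[183.0, 177.0], [191.0, 177.0], [192.0, 226.0], [185.0, 226.0]] ctr [0.504 0.269] edges [[0.0, -25.0], [-161.0, -10.0]]
white [[192.0, 300.0], [193.0, 254.0], [196.0, 254.0], [195.0, 300.0]] ctr [0.264 0.275] edges [[154.0, 1.0], [-0.0, -10.0]]
white [[200.0, 304.0], [201.0, 251.0], [205.0, 251.0], [204.0, 304.0]] ctr [0.262 0.246] edges [[177.0, 2.0], [-0.0, -14.0]]
white [[391.0, 235.0], [402.0, 219.0], [408.0, 223.0], [397.0, 239.0]] ctr [ 0.415 -0.431] edges [[57.0, -41.0], [-14.0, -20.0]]
white [[222.0, 187.0], [234.0, 187.0], [234.0, 199.0], [222.0, 199.0]] ctr [0.553 0.165] edges [[-1.0, -43.0], [-43.0, -1.0]]
white [[309.0, 189.0], [321.0, 184.0], [327.0, 195.0], [315.0, 201.0]] ctr [ 0.55  -0.151] edges [[20.0, -41.0], [-42.0, -20.0]]
white [[341.0, 215.0], [350.0, 184.0], [372.0, 191.0], [363.0, 222.0]] ctr [ 0.509 -0.286] edges [[110.0, -34.0], [-25.0, -78.0]]
white [[186.0, 180.0], [211.0, 180.0], [211.0, 235.0], [186.0, 235.0]] ctr [0.504 0.268] edges [[-2.0, -89.0], [-195.0, -6.0]]
white [[261.0, 230.0], [267.0, 176.0], [299.0, 179.0], [293.0, 234.0]] ctr [ 0.509 -0.018] edges [[193.0, -18.0], [-14.0, -114.0]]
spice [[0.538 0.146 0.085]]
honey [[ 0.534 -0.152  0.075]]
rack [[ 0.506 -0.022  0.012]]
meter [[ 0.493 -0.279  0.1  ]]
```

```bash
cat >> h.py <<'E'
def go(p,heading=None):
    s=ctrl.get_state(); M=R.from_quat(s['tcp_rot']).as_matrix(); e=np.array(s['eef_pos'])
    d=M.T@(np.array(p,float)-e); h=np.degrees(np.arctan2(M[1,0],M[0,0]))
    yaw=0 if heading is None else np.radians((h-heading+180)%360-180)
    print('now',e.round(4),'head',h.round(2),'tilt',np.degrees(np.arccos(-M[2,2])).round(2),'shift',d.round(4),'yaw',round(yaw,4),'open',round(s['opening'],3),'t',round(s['time'],2),'F',np.array(s['contact_force']).round(2),'q1,6',s['qpos'][[0,5]].round(2))
E
python3 -c "
from h import *
go([.46,-.3,.31],3.5)"
```

```text
now [ 0.2275 -0.635   0.2302] head 19.7 tilt 0.11 shift [ 0.3319 -0.2371 -0.0792] yaw 0.2827 open 1.001 t 0.15 F [-0.41  0.26  0.1 ] q1,6 [-1.38 -0.15]
```

{"api": "move_arm", "payload": {
  "plan": [
    {"x":0.332,"y":-0.237,"z":-0.08,"yaw":0.283},
    {"x":0.332,"y":-0.237,"z":-0.08,"yaw":0.283},
    {"x":0.332,"y":-0.237,"z":-0.08,"yaw":0.283},
    {"x":0.332,"y":-0.237,"z":-0.08,"yaw":0.283},
    {"x":0.332,"y":-0.237,"z":-0.08,"yaw":0.283}
  ]
}}

```text
validation failed for argument at $.pl...
```

```bash
python3 -c "
from h import *
go([.46,-.3,.31],3.5)"
```

```text
now [ 0.2275 -0.635   0.2302] head 19.7 tilt 0.11 shift [ 0.3319 -0.2371 -0.0792] yaw 0.2827 open 1.001 t 0.15 F [-0.41  0.26  0.1 ] q1,6 [-1.38 -0.15]
```

Rows likely need all keys.

{"api": "move_arm", "payload": {
  "plan": [
    {"x":0.332,"y":-0.237,"z":-0.08,"yaw":0.283,"fingers":0},
    {"x":0.332,"y":-0.237,"z":-0.08,"yaw":0.283,"fingers":0},
    {"x":0.332,"y":-0.237,"z":-0.08,"yaw":0.283,"fingers":0},
    {"x":0.332,"y":-0.237,"z":-0.08,"yaw":0.283,"fingers":0},
    {"x":0.332,"y":-0.237,"z":-0.08,"yaw":0.283,"fingers":0}
  ]
}}

```text
time: 0.65
eef_pos: [0.3682, -0.4321, 0.2794]
tcp_rot: [1.0, 0.03, -0.0, -0.0]
contact_force: [-0.1, -0.8, 0.6]
opening: 0.998
finger_force: 0.0
```

```bash
python3 -c "
from h import *
go([.46,-.3,.31],3.5)"
```

```text
now [ 0.3682 -0.4321  0.2794] head 3.46 tilt 0.03 shift [ 0.0996 -0.1263 -0.0305] yaw -0.0007 open 0.998 t 0.65 F [-0.09 -0.82  0.58] q1,6 [-1.04  0.47]
```

{"api": "move_arm", "payload": {
  "plan": [
    {"x":0.1,"y":-0.126,"z":-0.03,"yaw":0,"fingers":0},
    {"x":0.1,"y":-0.126,"z":-0.03,"yaw":0,"fingers":0},
    {"x":0.1,"y":-0.126,"z":-0.03,"yaw":0,"fingers":0},
    {"x":0.1,"y":-0.126,"z":-0.03,"yaw":0,"fingers":0},
    {"x":0.1,"y":-0.126,"z":-0.03,"yaw":0,"fingers":0}
  ]
}}

```text
time: 1.15
eef_pos: [0.4606, -0.3008, 0.3099]
tcp_rot: [0.999, 0.032, 0.0, 0.0]
contact_force: [0.2, -0.6, 0.0]
opening: 0.999
finger_force: 0.0
```

```bash
python3 -c "
from h import *
go([.5,-.06,.31],3.5)
shot('wrist','wcradle'); s=ctrl.get_state(); np.save('wcradle.npy',cam('wrist')[2])"
```

```text
now [ 0.4606 -0.3008  0.3099] head 3.69 tilt 0.06 shift [ 0.0548 -0.2377 -0.0003] yaw 0.0034 open 0.999 t 1.15 F [ 0.17 -0.63  0.01] q1,6 [-0.76  0.74]
```

View pics/wcradle.png

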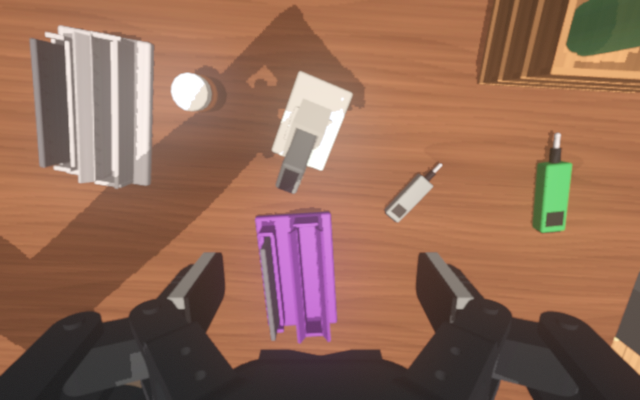

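The wrist view shows the cradle at (312,120), meter head at (288,178) leaning toward the robot, and the rack at (95,108) with the tray on its left (+y) side.

{"api": "move_arm", "payload": {
  "plan": [
    {"x":-0.01,"y":-0.25,"z":-0.0,"yaw":0,"fingers":0},
    {"x":-0.01,"y":-0.25,"z":-0.0,"yaw":0,"fingers":0},
    {"x":-0.01,"y":-0.25,"z":0,"yaw":0,"fingers":0},
    {"x":-0.01,"y":-0.25,"z":0,"yaw":0,"fingers":0},
    {"x":-0.01,"y":-0.25,"z":0,"yaw":0,"fingers":0}
  ]
}}

```text
time: 1.7
eef_pos: [0.4335, -0.0536, 0.3086]
tcp_rot: [1.0, 0.028, -0.001, 0.0]
contact_force: [1.1, 0.5, -0.4]
opening: 1.0
finger_force: 0.0
```

{"api": "move_arm", "payload": {
  "plan": [
    {"x":0.01,"y":-0.09,"z":0,"yaw":0,"fingers":0},
    {"x":0.01,"y":-0.09,"z":0,"yaw":0,"fingers":0},
    {"x":0.01,"y":-0.09,"z":0,"yaw":0,"fingers":0}
  ]
}}

```text
time: 2.0
eef_pos: [0.4386, 0.0391, 0.3088]
tcp_rot: [0.999, 0.032, -0.0, -0.0]
contact_force: [1.1, -0.7, 0.1]
opening: 0.999
finger_force: 0.0
```

```bash
python3 -c "
from h import *
go([.504,.269,.31],3.5)
c,im=shot('wrist','w2'); np.save('w2.npy',c[2])
cv2.imwrite('pics/w2v.png',cv2.resize(im[:360,0:640,::-1],(800,450),interpolation=cv2.INTER_CUBIC))"
```

```text
now [0.4386 0.0391 0.3088] head 3.69 tilt 0.07 shift [ 0.0801 -0.2252 -0.001 ] yaw 0.0034 open 0.999 t 2.0 F [ 1.08 -0.69  0.14] q1,6 [-0.14  1.36]
```

View pics/w2v.png

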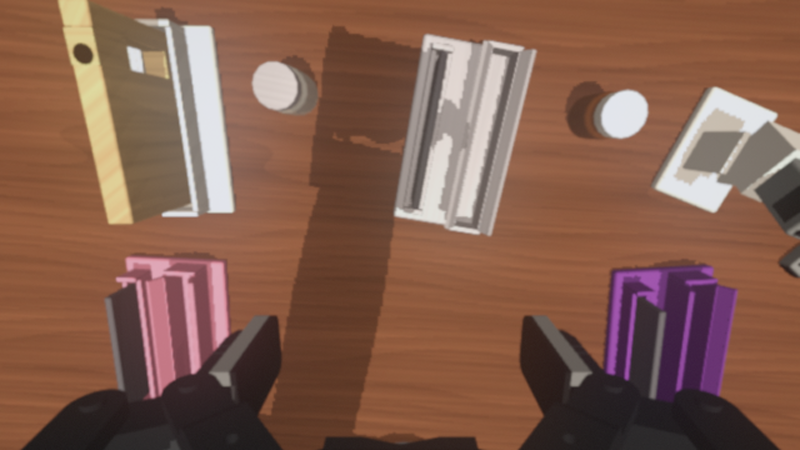

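The wrist view (1.25x) shows the board's top edge from (70,0) to (120,222) with the mark at (83,53), and the rack with corners near (425,36), (535,48), (491,235), (396,215). I'll zoom on the rack.

```bash
python3 -c "
from h import *
im=cv2.imread('pics/w2.png')[20:200,300:450]
cv2.imwrite('pics/rackz.png',cv2.resize(im,None,fx=3.3,fy=3.3,interpolation=cv2.INTER_CUBIC))"
```

```text
(no output)
```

View pics/rackz.png

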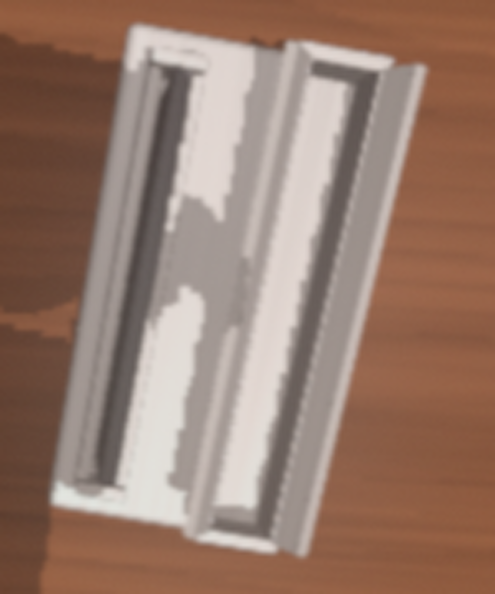

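The zoom shows the wide slot between lip-top edges (287,42)-(187,537) on the left and (427,65)-(307,556) on the right. The base's left corners are (133,25) and (52,503).

```bash
python3 - <<'E'
from h import *
K,D,_=cam('wrist'); c=(K,D,np.load('w2.npy'))
z=lambda p:np.array(p)/3.3+[300,20]
L=onplane(c,z([(287,42),(187,537)]),.062); Rr=onplane(c,z([(427,65),(307,556)]),.062); B=onplane(c,z([(133,25),(52,503)]),.012)
for n,a in(('L',L),('R',Rr),('base',B)):
    d=a[0]-a[1]; print(n,a.round(4)[:,:2].tolist(),np.linalg.norm(d).round(4),np.degrees(np.arctan2(d[1],d[0])).round(2))
mid=(L.mean(0)+Rr.mean(0))/2; print('slotmid',mid.round(4))
d=(B[0]-B[1]);d/=np.linalg.norm(d); n=np.array([d[1],-d[0],0]); print('slot from base',(B.mean(0)+n*.075).round(4), 'gap L-R',((Rr-L)@n).round(4))
# board
im=cv2.imread('pics/w2.png'); hsv=cv2.cvtColor(im,cv2.COLOR_BGR2HSV)
m=cv2.inRange(hsv,(15,60,150),(35,255,255)); m[:,130:]=0; m[200:]=0
k=max(cv2.findContours(m,0,1)[0],key=cv2.contourArea); print(k.reshape(-1,2)[::3].tolist())
P=onplane(c,np.array([(48,0),(69,0)]),.13)
pm=onplane(c,np.array([(83,53)])/1.25,.13); print('mark',pm.round(4))
for r in range(5,180,25):
    xs=np.where(m[r])[0]; xs=xs[xs<120]
    if len(xs): e=onplane(c,[(xs[0]-.5,r),(xs[-1]+.5,r)],.13); print(r,xs[0],xs[-1],e[:,:2].round(4).tolist())
E
```

```text
L [[0.5877, -0.0248], [0.419, -0.008]] 0.1695 -5.69
R [[0.5836, -0.0718], [0.4146, -0.0537]] 0.17 -6.08
base [[0.6, 0.0241], [0.4185, 0.0434]] 0.1825 -6.07
slotmid [ 0.5012 -0.0396  0.062 ]
slot from base [ 0.5013 -0.0408  0.012 ] gap L-R [0.0472 0.046 ]
[[46, 0], [46, 3], [47, 6], [48, 9], [49, 12], [49, 15], [50, 18], [50, 21], [50, 24], [51, 27], [51, 30], [52, 33], [53, 36], [54, 39], [54, 42], [55, 45], [56, 48], [56, 51], [58, 54], [59, 57], [60, 60], [60, 63], [61, 66], [62, 69], [62, 72], [63, 75], [64, 78], [64, 81], [65, 84], [66, 87], [67, 90], [67, 93], [68, 96], [69, 99], [69, 102], [70, 105], [71, 108], [71, 111], [72, 114], [73, 117], [73, 120], [74, 123], [75, 126], [75, 129], [76, 132], [77, 135], [77, 138], [78, 141], [79, 144], [79, 147], [80, 150], [81, 153], [81, 156], [82, 159], [83, 162], [83, 165], [84, 168], [85, 171], [85, 174], [86, 177], [88, 179], [91, 179], [94, 179], [97, 179], [100, 179], [103, 179], [106, 178], [106, 175], [105, 172], [104, 169], [104, 166], [103, 163], [103, 160], [102, 157], [102, 154], [101, 151], [100, 148], [100, 145], [99, 142],
[... 205 characters left out ...]
[87, 82], [86, 79], [85, 76], [85, 73], [84, 70], [84, 67], [83, 64], [82, 61], [82, 58], [81, 55], [80, 52], [79, 49], [79, 46], [78, 43], [77, 40], [77, 37], [76, 34], [75, 31], [75, 28], [74, 25], [73, 22], [73, 19], [73, 16], [72, 13], [71, 10], [71, 7], [70, 4], [70, 1], [68, 0], [65, 0], [62, 0], [59, 0], [56, 0], [53, 0], [50, 0], [47, 0]]
mark [[0.5467 0.2732 0.13  ]]
5 47 70 [[0.5751, 0.2851], [0.5768, 0.2647]]
30 51 75 [[0.5557, 0.2853], [0.5574, 0.2637]]
55 59 119 [[0.5357, 0.282], [0.5397, 0.2277]]
80 64 86 [[0.5145, 0.2811], [0.516, 0.2603]]
105 70 92 [[0.4925, 0.2793], [0.494, 0.258]]
130 76 96 [[0.4695, 0.2773], [0.4708, 0.2574]]
155 81 102 [[0.4453, 0.2761], [0.4467, 0.2548]]
```

```bash
python3 -c "
from h import *
go([.502,.270,.20],4.1)"
```

```text
now [0.4388 0.0373 0.3087] head 3.6 tilt 0.08 shift [ 0.0779 -0.2283  0.1085] yaw -0.0087 open 1.002 t 2.05 F [ 0.98 -0.72  0.09] q1,6 [-0.15  1.36]
```

{"api": "move_arm", "payload": {
  "plan": [
    {"x":0.078,"y":-0.228,"z":0.04,"yaw":-0.009,"fingers":0},
    {"x":0.078,"y":-0.228,"z":0.04,"yaw":-0.009,"fingers":0},
    {"x":0.078,"y":-0.228,"z":0.07,"yaw":-0.009,"fingers":0},
    {"x":0.078,"y":-0.228,"z":0.1,"yaw":-0.009,"fingers":0},
    {"x":0.078,"y":-0.228,"z":0.1,"yaw":-0.009,"fingers":0}
  ]
}}

```text
time: 2.55
eef_pos: [0.5014, 0.2556, 0.2175]
tcp_rot: [0.999, 0.033, 0.001, 0.0]
contact_force: [0.6, -0.6, 0.5]
opening: 1.002
finger_force: 0.0
```

{"api": "move_arm", "payload": {
  "plan": [
    {"x":0,"y":0,"z":0,"yaw":0,"fingers":0},
    {"x":0,"y":0,"z":0,"yaw":0,"fingers":0}
  ]
}}

```text
time: 2.75
eef_pos: [0.4999, 0.2546, 0.2166]
tcp_rot: [0.999, 0.034, -0.002, 0.001]
contact_force: [1.3, -0.9, -0.5]
opening: 1.002
finger_force: 0.0
```

```bash
python3 - <<'E'
from h import *
go([.502,.270,.096],4.1)
c,im=shot('wrist','w3')
hsv=cv2.cvtColor(im,cv2.COLOR_RGB2HSV); m=cv2.inRange(hsv,(15,60,150),(35,255,255))
k=max(cv2.findContours(m,0,1)[0],key=cv2.contourArea); b=cv2.boundingRect(k); print(b)
for r in range(5,b[1]+b[3],20):
    xs=np.where(m[r])[0]
    if len(xs): e=onplane(c,[(xs[0]-.5,r),(xs[-1]+.5,r)],.13); print(r,xs[0],xs[-1],e[:,:2].round(4).tolist())
E
```

```text
now [0.4999 0.2546 0.2166] head 3.92 tilt 0.25 shift [ 0.0036 -0.0154  0.1205] yaw -0.0032 open 1.002 t 2.75 F [ 1.3  -0.91 -0.47] q1,6 [0.29 1.79]
(282, 87, 33, 207)
105 283 313 [[0.568, 0.2839], [0.5694, 0.2629]]
125 283 313 [[0.5547, 0.2835], [0.5562, 0.2621]]
145 284 313 [[0.541, 0.2824], [0.5424, 0.2612]]
165 285 313 [[0.5268, 0.2811], [0.5282, 0.2604]]
185 286 313 [[0.5121, 0.2799], [0.5134, 0.2595]]
205 287 313 [[0.4968, 0.2786], [0.4981, 0.2585]]
225 288 314 [[0.481, 0.2772], [0.4823, 0.2568]]
245 289 313 [[0.4645, 0.2758], [0.4658, 0.2565]]
265 289 313 [[0.4474, 0.2751], [0.4487, 0.2555]]
285 290 312 [[0.4297, 0.2736], [0.4309, 0.2552]]
```

{"api": "move_arm", "payload": {
  "plan": [
    {"x":0.002,"y":-0.014,"z":0.04,"yaw":0,"fingers":0},
    {"x":0.002,"y":-0.014,"z":0.08,"yaw":0,"fingers":0},
    {"x":0.002,"y":-0.014,"z":0.121,"yaw":0,"fingers":0},
    {"x":0.002,"y":-0.014,"z":0.121,"yaw":0,"fingers":0}
  ]
}}

```text
time: 3.2
eef_pos: [0.4976, 0.2673, 0.0933]
tcp_rot: [0.999, 0.033, -0.005, 0.002]
contact_force: [-0.9, 0.3, -0.3]
opening: 1.001
finger_force: 0.0
```

{"api": "move_arm", "payload": {
  "plan": [
    {"x":0,"y":0,"z":0,"yaw":0,"fingers":1},
    {"x":0,"y":0,"z":0,"yaw":0,"fingers":1},
    {"x":0,"y":0,"z":0,"yaw":0,"fingers":1},
    {"x":0,"y":0,"z":0,"yaw":0,"fingers":1},
    {"x":0,"y":0,"z":0,"yaw":0,"fingers":1}
  ],
  "force": 50
}}

```text
time: 3.7
eef_pos: [0.5017, 0.2709, 0.0996]
tcp_rot: [0.999, 0.035, 0.002, -0.0]
contact_force: [-1.3, -1.4, 3.3]
opening: 0.224
finger_force: 49.9
```

{"api": "move_arm", "payload": {
  "plan": [
    {"x":0,"y":0,"z":0,"yaw":0,"fingers":1},
    {"x":0,"y":0,"z":0,"yaw":0,"fingers":1},
    {"x":0,"y":0,"z":0,"yaw":0,"fingers":1},
    {"x":0,"y":0,"z":0,"yaw":0,"fingers":1}
  ]
}}

```text
time: 4.1
eef_pos: [0.5017, 0.271, 0.0995]
tcp_rot: [0.999, 0.035, 0.001, -0.0]
contact_force: [-1.2, -1.6, 6.5]
opening: 0.222
finger_force: 50.4
```

{"api": "move_arm", "payload": {
  "plan": [
    {"x":0,"y":0,"z":-0.02,"yaw":0,"fingers":1},
    {"x":0,"y":0,"z":-0.06,"yaw":0,"fingers":1},
    {"x":0,"y":0,"z":-0.11,"yaw":0,"fingers":1},
    {"x":0,"y":0,"z":-0.16,"yaw":0,"fingers":1},
    {"x":0,"y":0,"z":-0.16,"yaw":0,"fingers":1}
  ]
}}

```text
time: 4.6
eef_pos: [0.5041, 0.2722, 0.2665]
tcp_rot: [0.999, 0.035, 0.008, -0.002]
contact_force: [1.6, 0.5, -1.6]
opening: 0.225
finger_force: 49.6
```

```bash
python3 -c "
from h import *
go([.5012,-.04,.255],-6)"
```

```text
now [0.5041 0.2722 0.2665] head 4.02 tilt 0.9 shift [-0.0249  0.3112  0.0099] yaw 0.1749 open 0.225 t 4.6 F [ 1.64  0.54 -1.57] q1,6 [0.32 1.82]
```

{"api": "move_arm", "payload": {
  "plan": [
    {"x":-0.008,"y":0.04,"z":0,"yaw":0.035,"fingers":1},
    {"x":-0.015,"y":0.08,"z":0,"yaw":0.07,"fingers":1},
    {"x":-0.02,"y":0.12,"z":0,"yaw":0.105,"fingers":1},
    {"x":-0.025,"y":0.16,"z":0,"yaw":0.14,"fingers":1},
    {"x":-0.025,"y":0.2,"z":0,"yaw":0.175,"fingers":1}
  ]
}}

```text
time: 5.1
eef_pos: [0.4876, 0.0684, 0.255]
tcp_rot: [0.999, -0.053, -0.002, -0.0]
contact_force: [1.0, -0.1, -4.2]
opening: 0.229
finger_force: 50.3
```

```bash
python3 -c "
from h import *
go([.5012,-.04,.255],-6)"
```

```text
now [0.4876 0.0684 0.255 ] head -6.07 tilt 0.25 shift [ 2.500e-02  1.063e-01 -1.000e-04] yaw -0.0012 open 0.229 t 5.1 F [ 0.96 -0.09 -4.19] q1,6 [-0.07  1.61]
```

{"api": "move_arm", "payload": {
  "plan": [
    {"x":0.012,"y":0.04,"z":0,"yaw":0,"fingers":1},
    {"x":0.024,"y":0.08,"z":0,"yaw":0,"fingers":1},
    {"x":0.025,"y":0.106,"z":0,"yaw":0,"fingers":1},
    {"x":0.025,"y":0.106,"z":0,"yaw":0,"fingers":1},
    {"x":0.025,"y":0.106,"z":0,"yaw":0,"fingers":1}
  ]
}}

```text
time: 5.6
eef_pos: [0.5022, -0.0385, 0.2555]
tcp_rot: [0.999, -0.053, -0.002, -0.001]
contact_force: [-0.1, -0.2, -3.6]
opening: 0.224
finger_force: 50.5
```

```bash
python3 - <<'E'
from h import *
go([.5012,-.04,.19],-6)
c,im=shot('wrist','w4'); s=ctrl.get_state()
hsv=cv2.cvtColor(im,cv2.COLOR_RGB2HSV); m=cv2.inRange(hsv,(15,60,150),(35,255,255))
k=max(cv2.findContours(m,0,1)[0],key=cv2.contourArea); b=cv2.boundingRect(k); print(b)
z=s['eef_pos'][2]+.130-.0995
for r in range(b[1]+3,b[1]+b[3],20):
    xs=np.where(m[r])[0]
    if len(xs): e=onplane(c,[(xs[0]-.5,r),(xs[-1]+.5,r)],z); print(r,xs[0],xs[-1],e[:,:2].round(4).tolist())
cv2.imwrite('pics/w4v.png',cv2.resize(im[:,:,::-1],(800,500)))
E
```

```text
now [ 0.5022 -0.0385  0.2555] head -6.11 tilt 0.23 shift [-0.0006  0.0017  0.0655] yaw -0.0019 open 0.224 t 5.6 F [-0.06 -0.2  -3.57] q1,6 [-0.28  1.4 ]
(290, 77, 60, 278)
80 291 348 [[0.5812, -0.0382], [0.5791, -0.0569]]
100 291 349 [[0.575, -0.0373], [0.5729, -0.0568]]
120 291 348 [[0.5686, -0.0365], [0.5665, -0.0559]]
140 291 349 [[0.562, -0.0356], [0.5599, -0.0557]]
160 292 348 [[0.5551, -0.035], [0.553, -0.0548]]
180 292 348 [[0.548, -0.034], [0.5459, -0.0542]]
200 293 347 [[0.5406, -0.0334], [0.5385, -0.0532]]
220 294 346 [[0.533, -0.0328], [0.5309, -0.0522]]
240 295 345 [[0.525, -0.0321], [0.5229, -0.0511]]
260 295 345 [[0.5168, -0.031], [0.5147, -0.0504]]
280 297 343 [[0.5081, -0.0307], [0.5062, -0.0489]]
300 297 343 [[0.4993, -0.0295], [0.4973, -0.0481]]
320 297 343 [[0.4901, -0.0284], [0.4881, -0.0473]]
340 297 343 [[0.4806, -0.0271], [0.4785, -0.0465]]
```

View pics/w4v.png

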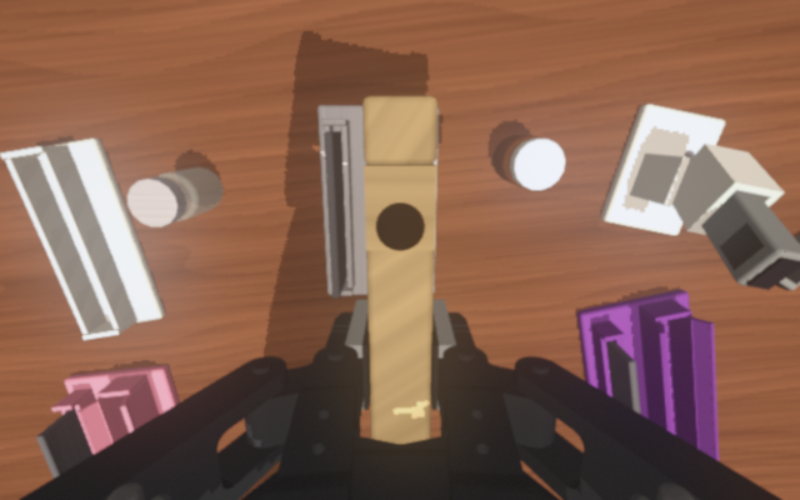

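The board hangs straight over the rack, with the mark at (400,226), at its far end. It needs about 1.5 mm more toward -y.

{"api": "move_arm", "payload": {
  "plan": [
    {"x":-0.001,"y":0.002,"z":0.03,"yaw":0,"fingers":1},
    {"x":-0.001,"y":0.002,"z":0.06,"yaw":0,"fingers":1},
    {"x":-0.001,"y":0.002,"z":0.09,"yaw":0,"fingers":1},
    {"x":-0.001,"y":0.002,"z":0.1,"yaw":0,"fingers":1},
    {"x":-0.001,"y":0.002,"z":0.105,"yaw":0,"fingers":1}
  ]
}}

```text
time: 6.15
eef_pos: [0.5011, -0.0392, 0.1511]
tcp_rot: [0.999, -0.052, -0.001, -0.0]
contact_force: [0.1, 0.2, -2.8]
opening: 0.225
finger_force: 50.4
```

```bash
python3 -c "
from h import *
go([.5012,-.0405,.112],-6)"
```

```text
now [ 0.5011 -0.0392  0.1511] head -5.94 tilt 0.18 shift [0.0003 0.0013 0.0391] yaw 0.0011 open 0.225 t 6.15 F [ 0.05  0.16 -2.83] q1,6 [-0.28  1.39]
```

{"api": "move_arm", "payload": {
  "plan": [
    {"x":0,"y":0.001,"z":0.007,"yaw":0,"fingers":1},
    {"x":0,"y":0.001,"z":0.014,"yaw":0,"fingers":1},
    {"x":0,"y":0.001,"z":0.021,"yaw":0,"fingers":1},
    {"x":0,"y":0.001,"z":0.028,"yaw":0,"fingers":1}
  ]
}}

```text
time: 6.55
eef_pos: [0.5044, -0.0414, 0.1369]
tcp_rot: [0.999, -0.052, -0.001, -0.001]
contact_force: [-27.3, 11.1, 60.0]
opening: 0.225
finger_force: 59.8
```

{"api": "move_arm", "payload": {
  "plan": [
    {"x":0,"y":0,"z":-0.015,"yaw":0,"fingers":1},
    {"x":0,"y":0,"z":-0.015,"yaw":0,"fingers":1},
    {"x":0,"y":0,"z":-0.015,"yaw":0,"fingers":1}
  ]
}}

```text
time: 6.85
eef_pos: [0.5021, -0.0416, 0.1396]
tcp_rot: [0.999, -0.053, 0.001, 0.0]
contact_force: [-1.1, -0.3, -3.7]
opening: 0.225
finger_force: 51.3
```

```bash
python3 - <<'E'
from h import *
go([.5012,-.0405,.112],-6)
c,im=shot('wrist','w5'); s=ctrl.get_state()
hsv=cv2.cvtColor(im,cv2.COLOR_RGB2HSV); m=cv2.inRange(hsv,(15,60,150),(35,255,255))
k=max(cv2.findContours(m,0,1)[0],key=cv2.contourArea); b=cv2.boundingRect(k); print(b)
z=s['eef_pos'][2]+.130-.0995
for r in range(b[1]+3,b[1]+b[3],40):
    xs=np.where(m[r])[0]
    if len(xs): e=onplane(c,[(xs[0]-.5,r),(xs[-1]+.5,r)],z); print(r,xs[0],xs[-1],e[:,:2].round(4).tolist())
cs,ims=shot('scene','s5')
cv2.imwrite('pics/s5v.png',cv2.resize(ims[80:260,240:440,::-1],(800,600)[:1]+(720,) if 0 else (660,594),interpolation=cv2.INTER_CUBIC))
E
```

```text
now [ 0.5021 -0.0416  0.1396] head -6.03 tilt 0.06 shift [-0.0011 -0.001   0.0276] yaw -0.0005 open 0.225 t 6.85 F [-1.13 -0.31 -3.68] q1,6 [-0.28  1.39]
(291, 77, 60, 278)
80 292 349 [[0.581, -0.0413], [0.579, -0.0603]]
120 292 349 [[0.5683, -0.0396], [0.5662, -0.0593]]
160 292 349 [[0.5546, -0.0378], [0.5524, -0.0582]]
200 293 347 [[0.5399, -0.0362], [0.5378, -0.0563]]
240 295 346 [[0.5241, -0.0349], [0.522, -0.0546]]
280 297 343 [[0.5071, -0.0335], [0.5051, -0.052]]
320 297 343 [[0.4889, -0.0312], [0.4869, -0.0504]]
```

View pics/s5v.png

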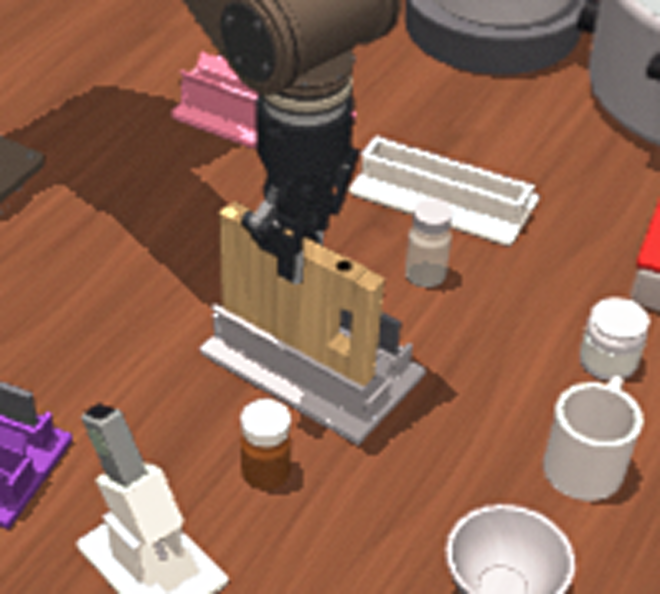

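The board sits in the flared mouth, about 2 mm too far toward -y. I'll correct that and continue down.

{"api": "move_arm", "payload": {
  "plan": [
    {"x":-0.001,"y":-0.002,"z":0,"yaw":0,"fingers":1},
    {"x":-0.001,"y":-0.002,"z":0.002,"yaw":0,"fingers":1},
    {"x":-0.001,"y":-0.002,"z":0.006,"yaw":0,"fingers":1},
    {"x":-0.001,"y":-0.002,"z":0.01,"yaw":0,"fingers":1}
  ]
}}

```text
time: 7.35
eef_pos: [0.5009, -0.0394, 0.1288]
tcp_rot: [0.999, -0.053, -0.0, -0.0]
contact_force: [-0.6, 1.2, -4.1]
opening: 0.223
finger_force: 51.2
```

```bash
python3 -c "
from h import *
go([.5012,-.0405,.112],-6)"
```

```text
now [ 0.5009 -0.0394  0.1288] head -6.03 tilt 0.05 shift [0.0004 0.0011 0.0168] yaw -0.0004 open 0.223 t 7.35 F [-0.6   1.17 -4.08] q1,6 [-0.28  1.4 ]
```

{"api": "move_arm", "payload": {
  "plan": [
    {"x":0,"y":0,"z":0.006,"yaw":0,"fingers":1},
    {"x":0,"y":0,"z":0.012,"yaw":0,"fingers":1},
    {"x":0,"y":0,"z":0.017,"yaw":0,"fingers":1},
    {"x":0,"y":0,"z":0.021,"yaw":0,"fingers":1},
    {"x":0,"y":0,"z":0.024,"yaw":0,"fingers":1}
  ]
}}

```text
time: 7.85
eef_pos: [0.501, -0.0393, 0.1051]
tcp_rot: [0.999, -0.053, -0.0, -0.0]
contact_force: [0.2, -0.1, -4.4]
opening: 0.225
finger_force: 51.2
```

{"api": "move_arm", "payload": {
  "plan": [
    {"x":0,"y":0,"z":0.003,"yaw":0,"fingers":1},
    {"x":0,"y":0,"z":0.005,"yaw":0,"fingers":1},
    {"x":0,"y":0,"z":0.005,"yaw":0,"fingers":1}
  ]
}}

```text
time: 8.15
eef_pos: [0.5017, -0.0395, 0.1015]
tcp_rot: [0.999, -0.053, 0.001, 0.0]
contact_force: [-1.8, -0.4, -1.0]
opening: 0.228
finger_force: 51.5
```

Home at 0.1015. Open and withdraw.

{"api": "move_arm", "payload": {
  "plan": [
    {"x":0,"y":0,"z":0,"yaw":0,"fingers":0.3},
    {"x":0,"y":0,"z":0,"yaw":0,"fingers":0},
    {"x":0,"y":0,"z":0,"yaw":0,"fingers":0},
    {"x":0,"y":0,"z":0,"yaw":0,"fingers":0},
    {"x":0,"y":0,"z":0,"yaw":0,"fingers":0}
  ]
}}

```text
time: 8.65
eef_pos: [0.5013, -0.0394, 0.1007]
tcp_rot: [0.999, -0.053, 0.0, 0.0]
contact_force: [0.9, -0.4, 0.4]
opening: 0.998
finger_force: 0.0
```

{"api": "move_arm", "payload": {
  "plan": [
    {"x":0,"y":0,"z":-0.04,"yaw":0,"fingers":0},
    {"x":0,"y":0,"z":-0.09,"yaw":0,"fingers":0},
    {"x":0,"y":0,"z":-0.14,"yaw":0,"fingers":0},
    {"x":-0.02,"y":0.04,"z":-0.18,"yaw":0,"fingers":0},
    {"x":-0.03,"y":0.08,"z":-0.2,"yaw":0,"fingers":0}
  ]
}}

```text
time: 9.15
eef_pos: [0.465, -0.1113, 0.3018]
tcp_rot: [0.999, -0.051, 0.002, 0.001]
contact_force: [0.2, -0.5, -0.1]
opening: 1.001
finger_force: 0.0
```

{"api": "move_arm", "payload": {
  "plan": [
    {"x":0,"y":0,"z":0,"yaw":0,"fingers":0},
    {"x":0,"y":0,"z":0,"yaw":0,"fingers":0}
  ]
}}

```text
time: 9.35
eef_pos: [0.4646, -0.1121, 0.2986]
tcp_rot: [0.999, -0.054, 0.001, 0.0]
contact_force: [-0.5, 0.4, -1.0]
opening: 1.0
finger_force: 0.0
```

```bash
python3 - <<'E'
from h import *
go([.42,-.25,.3],-6)
c,im=shot('wrist','w6'); np.save('w6.npy',c[2])
v=im[:,:,::-1].copy()
cv2.imwrite('pics/w6v.png',cv2.resize(v,(800,500),interpolation=cv2.INTER_CUBIC))
E
```

```text
now [ 0.4646 -0.1121  0.2986] head -6.16 tilt 0.09 shift [-0.0296  0.1419 -0.0014] yaw -0.0027 open 1.0 t 9.35 F [-0.5   0.42 -1.  ] q1,6 [-0.45  1.23]
```

View pics/w6v.png

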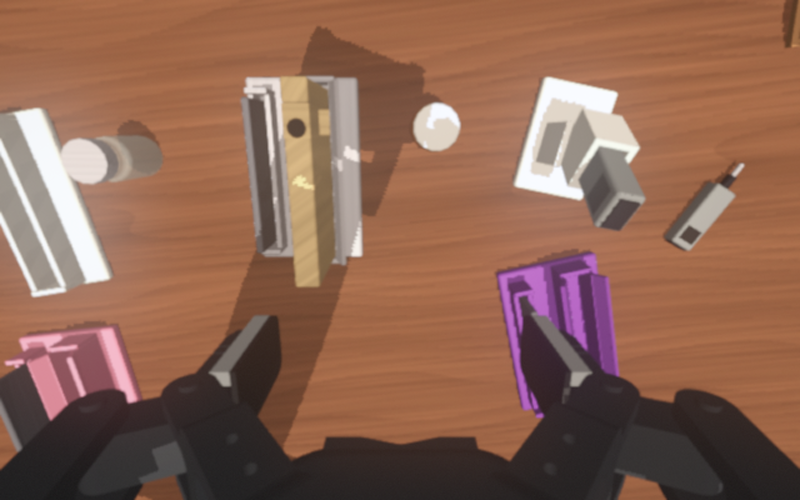

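The board is seated in the slot, mark at (296,128). Cradle base corners are (547,78), (617,93), (581,200), (514,185).

```bash
python3 - <<'E'
from h import *
K,D,_=cam('wrist'); c=(K,D,np.load('w6.npy'))
im=cv2.imread('pics/w6.png'); hsv=cv2.cvtColor(im,cv2.COLOR_BGR2HSV)
m=(cv2.cvtColor(im,cv2.COLOR_BGR2GRAY)<90).astype(np.uint8); m[:95]=0;m[112:]=0;m[:,:228]=0;m[:,246:]=0
ys,xs=np.where(m); print('markpx',xs.mean(),ys.mean(),len(xs)); print('mark',onplane(c,[(xs.mean(),ys.mean())],.132).round(4))
e=onplane(c,np.array([(295,287),(318,287)])/1.25,.132); print('near end',e.round(4), 'far',onplane(c,np.array([(280,77),(307,77)])/1.25,.132).round(4))
b=np.array([(547,78),(617,93),(581,200),(514,185)])/1.25
for z in(.0,.01):
    P=onplane(c,b,z); d=(P[0]-P[3]+P[1]-P[2]); print(z,'ctr',P.mean(0).round(4),'hd',np.degrees(np.arctan2(d[1],d[0])).round(2),[np.linalg.norm(P[i]-P[(i+1)%4]).round(4) for i in range(4)])
    o=P.mean(0); d/=np.linalg.norm(d)
    for dx,h in((-37.5,.1323),(-49,.152),): print('meter pt',(o[:2]+d[:2]*dx/1000).round(4),h, 'px',proj(c,[*(o[:2]+d[:2]*dx/1000),h])*1.25)
E
```

```text
markpx 236.7173913043478 102.0 138
mark [[ 0.5454 -0.0449  0.132 ]]
near end [[ 0.4221 -0.0216  0.132 ]
 [ 0.42   -0.0403  0.132 ]] far [[ 0.5803 -0.04    0.132 ]
 [ 0.5783 -0.0589  0.132 ]]
0.0 ctr [ 0.5056 -0.2909  0.    ] hd -18.41 [np.float64(0.0736), np.float64(0.1114), np.float64(0.0762), np.float64(0.11)]
meter pt [ 0.4701 -0.2791] 0.1323 px [[615.85167776 194.74815363]]
meter pt [ 0.4592 -0.2755] 0.152 px [[624.12655048 214.32172158]]
0.01 ctr [ 0.5063 -0.2871  0.01  ] hd -18.41 [np.float64(0.072), np.float64(0.1089), np.float64(0.0744), np.float64(0.1075)]
meter pt [ 0.4707 -0.2752] 0.1323 px [[610.72310739 194.45912728]]
meter pt [ 0.4598 -0.2716] 0.152 px [[618.71834165 214.01611   ]]
```

```bash
python3 -c "
from h import *
go([.47,-.2785,.22],-18.4)"
```

```text
now [ 0.4644 -0.1112  0.2973] head -6.07 tilt 0.07 shift [0.0233 0.1658 0.0772] yaw 0.2152 open 0.999 t 9.4 F [-0.25  0.49 -0.82] q1,6 [-0.45  1.23]
```

{"api": "move_arm", "payload": {
  "plan": [
    {"x":0.023,"y":0.166,"z":0,"yaw":0.215,"fingers":0},
    {"x":0.023,"y":0.166,"z":0.03,"yaw":0.215,"fingers":0},
    {"x":0.023,"y":0.166,"z":0.077,"yaw":0.215,"fingers":0},
    {"x":0.023,"y":0.166,"z":0.077,"yaw":0.215,"fingers":0},
    {"x":0.023,"y":0.166,"z":0.077,"yaw":0.215,"fingers":0}
  ]
}}

```text
time: 9.9
eef_pos: [0.4676, -0.2785, 0.213]
tcp_rot: [0.987, -0.16, -0.006, -0.003]
contact_force: [-0.7, 1.0, -0.5]
opening: 1.0
finger_force: 0.0
```

```bash
python3 - <<'E'
from h import *
go([.47,-.2785,.113],-18.4)
c,im=shot('wrist','w7'); np.save('w7.npy',c[2])
d=np.array([np.cos(np.radians(-18.4)),np.sin(np.radians(-18.4))]); o=np.array([.5056,-.2905]); y=np.array([-d[1],d[0]])
v=im[:,:,::-1].copy()
for zz in (62,118):
  for yy in(-11,11):
   for xx in (-17,17):
    a=np.radians(30); X=10-np.sin(a)*zz+np.cos(a)*xx; Z=50+np.cos(a)*zz+np.sin(a)*xx
    p=proj(c,[*(o+d*X/1000+y*yy/1000),Z/1000])[0]; print(zz,yy,xx,p.round(1)); cv2.circle(v,tuple(int(q) for q in p.round()),1,(0,0,255),-1)
v=v[0:300,170:470]; cv2.imwrite('pics/w7v.png',cv2.resize(v,(600,600),interpolation=cv2.INTER_CUBIC))
E
```

```text
now [ 0.4676 -0.2785  0.213 ] head -18.46 tilt 0.77 shift [ 0.0036 -0.0003  0.1   ] yaw -0.001 open 1.0 t 9.9 F [-0.68  1.   -0.52] q1,6 [-0.72  1.17]
62 -11 -17 [332.4 186.3]
62 -11 17 [333.4 154.2]
62 11 -17 [305.9 186.3]
62 11 17 [304.3 154.3]
118 -11 -17 [334.2 241.6]
118 -11 17 [335.7 210.3]
118 11 -17 [303.3 241.6]
118 11 17 [301.1 210.3]
```

View pics/w7v.png

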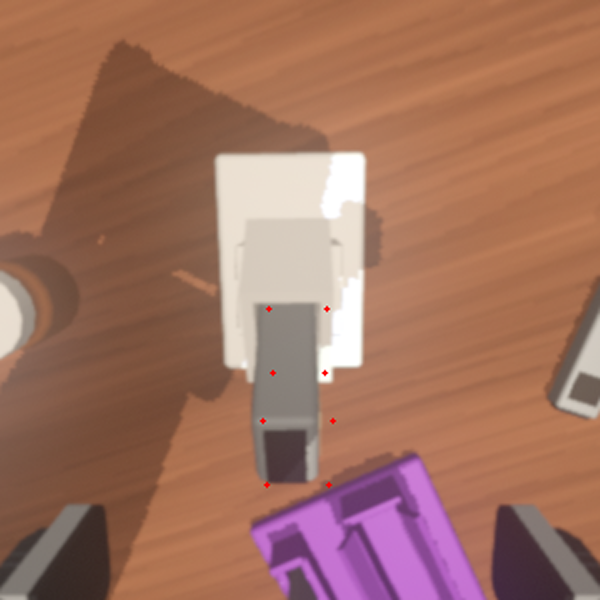

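The meter head is centred at about column 286 in the crop, 12 px (4 mm) left of the predicted dots. The rows agree.

{"api": "move_arm", "payload": {
  "plan": [
    {"x":0.003,"y":-0.004,"z":0.03,"yaw":0,"fingers":0},
    {"x":0.003,"y":-0.004,"z":0.07,"yaw":0,"fingers":0},
    {"x":0.003,"y":-0.004,"z":0.1,"yaw":0,"fingers":0},
    {"x":0.003,"y":-0.004,"z":0.1,"yaw":0,"fingers":0},
    {"x":0.003,"y":-0.004,"z":0.1,"yaw":0,"fingers":0}
  ]
}}

```text
time: 10.45
eef_pos: [0.475, -0.2749, 0.1218]
tcp_rot: [0.987, -0.158, 0.0, -0.0]
contact_force: [0.5, -0.2, 1.1]
opening: 1.001
finger_force: 0.0
```

{"api": "move_arm", "payload": {
  "plan": [
    {"x":0,"y":0,"z":0,"yaw":0,"fingers":1},
    {"x":0,"y":0,"z":0,"yaw":0,"fingers":1},
    {"x":0,"y":0,"z":0,"yaw":0,"fingers":1},
    {"x":0,"y":0,"z":0,"yaw":0,"fingers":1},
    {"x":0,"y":0,"z":0,"yaw":0,"fingers":1}
  ],
  "force": 25
}}

```text
time: 10.95
eef_pos: [0.4746, -0.2763, 0.1219]
tcp_rot: [0.987, -0.16, 0.001, 0.0]
contact_force: [-0.7, 1.2, 3.2]
opening: 0.25
finger_force: 30.1
```

```bash
python3 -c "
from h import *
go([.47,-.275,.113],-18.4)"
```

```text
now [ 0.4746 -0.2763  0.1219] head -18.36 tilt 0.07 shift [-0.0048  0.0002  0.0089] yaw 0.0007 open 0.25 t 10.95 F [-0.7   1.24  3.16] q1,6 [-0.71  1.18]
```

{"api": "move_arm", "payload": {
  "plan": [
    {"x":0,"y":0,"z":0,"yaw":0,"fingers":0.4},
    {"x":0,"y":0,"z":0,"yaw":0,"fingers":0.4},
    {"x":-0.005,"y":0,"z":0.009,"yaw":0,"fingers":0.4},
    {"x":-0.005,"y":0,"z":0.009,"yaw":0,"fingers":0.4}
  ]
}}

```text
time: 11.35
eef_pos: [0.468, -0.2735, 0.11]
tcp_rot: [0.987, -0.159, -0.002, -0.001]
contact_force: [-0.0, 0.4, 0.5]
opening: 0.603
finger_force: 0.0
```

{"api": "move_arm", "payload": {
  "plan": [
    {"x":0,"y":0,"z":0,"yaw":0,"fingers":1},
    {"x":0,"y":0,"z":0,"yaw":0,"fingers":1},
    {"x":0,"y":0,"z":0,"yaw":0,"fingers":1},
    {"x":0,"y":0,"z":0,"yaw":0,"fingers":1}
  ],
  "force": 25
}}

```text
time: 11.75
eef_pos: [0.4695, -0.2745, 0.112]
tcp_rot: [0.987, -0.159, -0.0, 0.0]
contact_force: [-0.9, 0.1, -0.2]
opening: 0.257
finger_force: 26.1
```

```bash
python3 -c "
from h import *
go([.47,-.275,.113],-18.4)"
```

```text
now [ 0.4695 -0.2745  0.112 ] head -18.35 tilt 0.0 shift [ 0.0006  0.0003 -0.001 ] yaw 0.001 open 0.257 t 11.75 F [-0.91  0.11 -0.23] q1,6 [-0.72  1.18]
```

{"api": "move_arm", "payload": {
  "plan": [
    {"x":-0.005,"y":0,"z":-0.009,"yaw":0,"fingers":1},
    {"x":-0.01,"y":0,"z":-0.0175,"yaw":0,"fingers":1},
    {"x":-0.015,"y":0,"z":-0.026,"yaw":0,"fingers":1},
    {"x":-0.02,"y":0,"z":-0.035,"yaw":0,"fingers":1},
    {"x":-0.024,"y":0,"z":-0.0415,"yaw":0,"fingers":1}
  ]
}}

```text
time: 12.25
eef_pos: [0.4463, -0.2669, 0.1547]
tcp_rot: [0.987, -0.159, 0.0, 0.0]
contact_force: [0.3, -0.5, -1.7]
opening: 0.253
finger_force: 25.7
```

```bash
python3 - <<'E'
from h import *
go([.47,-.275,.113],-18.4)
c,ims=shot('scene','s8')
e=ctrl.get_state()['eef_pos']; print(proj(c,[e]))
cv2.imwrite('pics/s8v.png',cv2.resize(ims[170:290,210:370,::-1],(800,600),interpolation=cv2.INTER_CUBIC))
E
```

```text
now [ 0.4463 -0.2669  0.1547] head -18.35 tilt 0.04 shift [0.0251 0.0002 0.0417] yaw 0.0009 open 0.253 t 12.25 F [ 0.25 -0.5  -1.73] q1,6 [-0.73  1.16]
[[265.66431602 200.88813644]]
```

View pics/s8v.png

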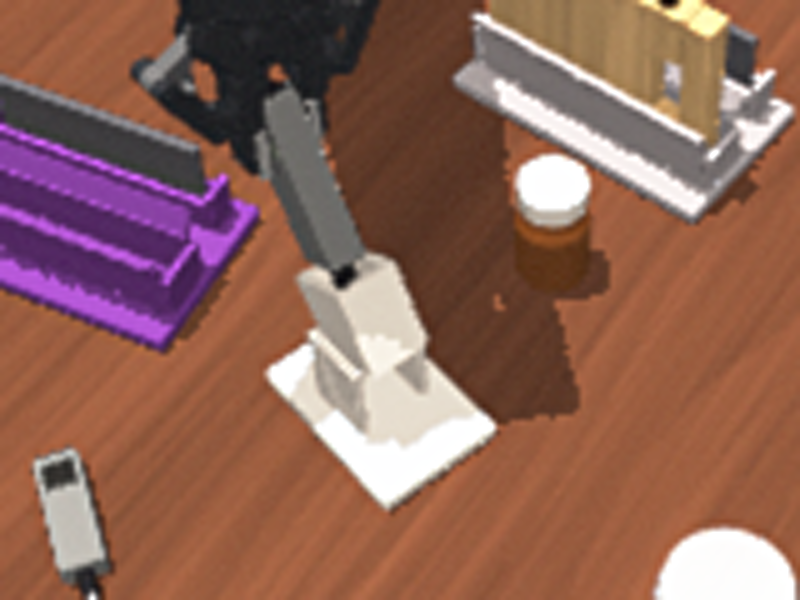

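The view shows the meter still leaning, its nose just at the socket mouth near (345,270). I'll use the socket wall to swing it upright in the pads.

{"api": "move_arm", "payload": {
  "plan": [
    {"x":0.01,"y":0,"z":-0.001,"yaw":0,"fingers":1},
    {"x":0.02,"y":0,"z":-0.003,"yaw":0,"fingers":1},
    {"x":0.03,"y":0,"z":-0.005,"yaw":0,"fingers":1},
    {"x":0.035,"y":0,"z":-0.007,"yaw":0,"fingers":1}
  ],
  "force": 20
}}

```text
time: 12.7
eef_pos: [0.4798, -0.278, 0.1621]
tcp_rot: [0.987, -0.159, -0.003, -0.001]
contact_force: [-5.3, 2.8, 7.4]
opening: 0.254
finger_force: 26.8
```

```bash
cat >> h.py <<'E'
def lean(tag):
    """housing axis lines in scene and top pictures, below the fingers -> axis direction"""
    s=ctrl.get_state(); e=np.array(s['eef_pos']); out=[]
    for n in('scene','wrist'):
        c,im=shot(n,n+tag); np.save('pics/'+n+tag+'.npy',c[2]); hsv=cv2.cvtColor(im,cv2.COLOR_RGB2HSV)
        print(n,'tcp px',proj(c,[e,e-[0,0,.05],e-[0,0,.095]]).round(1).tolist())
E
python3 - <<'E'
from h import *
go([.47,-.275,.113],-18.4); lean('9')
im=cv2.imread('pics/scene9.png'); hsv=cv2.cvtColor(im,cv2.COLOR_BGR2HSV)
for r in range(200,245,4):
    print(r,' '.join('%d/%d'%(hsv[r,x,1],hsv[r,x,2]) for x in range(258,304,3)))
E
```

```text
now [ 0.4798 -0.278   0.1621] head -18.29 tilt 0.31 shift [-0.01    0.0003  0.0492] yaw 0.002 open 0.254 t 12.7 F [-5.32  2.78  7.4 ] q1,6 [-0.71  1.18]
scene tcp px [[273.5, 207.3], [275.3, 220.0], [276.8, 230.7]]
wrist tcp px [[318.3, 257.8], [318.7, 221.9], [319.0, 201.4]]
200 8/31 23/34 32/32 15/35 30/34 13/101 12/103 8/92 17/61 146/94 151/88 156/95 156/95 146/94 147/92 147/87
204 146/131 114/29 38/40 15/35 12/128 17/103 10/100 10/99 67/111 147/90 148/98 151/96 142/95 143/89 138/89 147/90
208 162/159 150/167 150/161 30/43 8/121 12/85 15/101 10/100 89/80 152/97 146/96 144/94 149/89 145/88 148/86 152/89
212 154/217 141/143 151/167 154/167 28/109 13/78 10/104 10/99 8/97 149/96 151/93 144/90 151/86 145/88 155/89 145/93
216 160/137 157/166 148/162 152/161 150/167 7/76 13/98 10/99 10/100 152/97 145/88 149/87 147/85 139/92 144/94 143/98
220 161/117 148/159 152/164 150/165 150/156 7/75 13/78 10/101 15/101 25/93 169/80 149/84 150/90 151/93 151/98 145/100
224 149/157 152/163 152/168 152/151 23/252 11/255 16/80 12/105 13/98 8/93 33/231 170/81 145/93 149/96 148/98 151/91
228 153/163 151/166 147/154 151/155 76/168 32/173 35/192 35/212 35/229 31/225 31/224 57/162 152/92 145/95 148/93 148/88
232 149/170 151/152 152/158 149/151 159/154 28/183 30/161 33/226 32/224 31/223 31/224 29/230 155/92 144/92 151/93 151/96
236 151/149 151/159 152/154 152/154 142/162 0/255 35/160 32/161 31/225 30/223 31/224 30/223 33/224 164/92 146/96 147/97
240 151/154 153/155 152/154 127/156 0/255 38/176 24/240 31/156 34/200 32/223 32/223 34/224 30/171 153/95 140/95 148/98
244 149/149 153/152 0/255 1/255 1/255 18/193 32/160 27/243 33/201 32/224 29/231 32/159 32/181 29/239 161/90 150/90
```

```bash
cat >> h.py <<'E'
def leanfit(f,vmin=70,vmax=140,r0=3,r1=40,plot=False):
    K,D,_=cam('scene'); c=cam('scene'); s=ctrl.get_state(); e=np.array(s['eef_pos'])
    im=cv2.imread('pics/'+f+'.png'); hsv=cv2.cvtColor(im,cv2.COLOR_BGR2HSV)
    m=cv2.inRange(hsv,(0,0,vmin),(180,45,vmax)); p=proj(c,[e])[0]; u,v=p.astype(int)
    L=[];Rr=[]
    for r in range(v+r0,v+r1):
        xs=np.where(m[r,u-18:u+25])[0]+u-18
        if 7<=len(xs)<=20: L.append((xs[0],r)); Rr.append((xs[-1],r))
    L=np.array(L,float);Rr=np.array(Rr,float)
    k=[np.polyfit(a[:,1],a[:,0],1)[0] for a in(L,Rr)]
    M=R.from_quat(s['tcp_rot']).as_matrix(); tx=M[:,0]
    tab=[]
    for a in range(-20,41,5):
        ax=-tx*np.sin(np.radians(a))+np.array([0,0,np.cos(np.radians(a))])
        q=proj(c,[e,e-ax*.06]); tab.append((q[1,0]-q[0,0])/(q[1,1]-q[0,1]))
    est=np.interp([k[0],k[1],np.mean(k)],tab,range(-20,41,5))
    print('rows',L[[0,-1],1],'slopes',np.round(k,3),'lean L,R,mean',est.round(1), 'w',(Rr-L)[:,0].mean().round(1))
E
python3 - <<'E'
from h import *
leanfit('scene9',r0=0,r1=17); 
E
```

```text
rows [207. 223.] slopes [0.316 0.306] lean L,R,mean [16.5 15.4 15.9] w 11.7
```

{"api": "move_arm", "payload": {
  "plan": [
    {"x":0.006,"y":0,"z":-0.005,"yaw":0,"fingers":1},
    {"x":0.012,"y":0,"z":-0.008,"yaw":0,"fingers":1},
    {"x":0.018,"y":0,"z":-0.009,"yaw":0,"fingers":1},
    {"x":0.022,"y":0,"z":-0.01,"yaw":0,"fingers":1}
  ]
}}

```text
time: 13.2
eef_pos: [0.5009, -0.2846, 0.1694]
tcp_rot: [0.987, -0.159, -0.001, -0.001]
contact_force: [-3.7, 1.4, -3.1]
opening: 0.256
finger_force: 25.3
```

```bash
python3 - <<'E'
from h import *
go([.47,-.275,.113],-18.4); lean('10')
leanfit('scene10',r0=0,r1=17);leanfit('scene10',r0=0,r1=22) 
E
```

```text
now [ 0.5009 -0.2846  0.1694] head -18.33 tilt 0.16 shift [-0.0322  0.0007  0.0565] yaw 0.0011 open 0.256 t 13.2 F [-3.68  1.36 -3.12] q1,6 [-0.69  1.2 ]
scene tcp px [[278.7, 210.6], [280.3, 223.4], [281.6, 234.1]]
wrist tcp px [[318.4, 256.9], [318.9, 221.2], [319.1, 200.9]]
rows [210. 225.] slopes [0.134 0.072] lean L,R,mean [ 0.8 -3.4 -1.4] w 10.8
rows [210. 225.] slopes [0.134 0.072] lean L,R,mean [ 0.8 -3.4 -1.4] w 10.8
```

{"api": "move_arm", "payload": {
  "plan": [
    {"x":0,"y":0,"z":-0.02,"yaw":0,"fingers":1},
    {"x":0,"y":0,"z":-0.05,"yaw":0,"fingers":1},
    {"x":0,"y":0,"z":-0.09,"yaw":0,"fingers":1},
    {"x":0,"y":0,"z":-0.13,"yaw":0,"fingers":1},
    {"x":0,"y":0,"z":-0.16,"yaw":0,"fingers":1}
  ],
  "force": 30
}}

```text
time: 13.8
eef_pos: [0.5026, -0.2858, 0.335]
tcp_rot: [0.987, -0.159, 0.004, 0.002]
contact_force: [-0.3, -0.8, -2.0]
opening: 0.255
finger_force: 30.6
```

{"api": "move_arm", "payload": {
  "plan": [
    {"x":0,"y":-0.02,"z":0,"yaw":0,"fingers":1},
    {"x":0,"y":-0.04,"z":0,"yaw":0,"fingers":1},
    {"x":0,"y":-0.04,"z":0,"yaw":0,"fingers":1},
    {"x":0,"y":-0.04,"z":0,"yaw":0,"fingers":1},
    {"x":0,"y":-0.04,"z":0,"yaw":0,"fingers":1}
  ]
}}

```text
time: 14.3
eef_pos: [0.5137, -0.2476, 0.3307]
tcp_rot: [0.987, -0.16, 0.001, 0.0]
contact_force: [-0.9, 0.4, -2.4]
opening: 0.254
finger_force: 30.6
```

```bash
python3 - <<'E'
from h import *
go([.5454,-.0449,.30],-18.4); lean('11')
for r1 in (20,30,40): leanfit('scene11',r0=0,r1=r1)
im=cv2.imread('pics/scene11.png'); hsv=cv2.cvtColor(im,cv2.COLOR_BGR2HSV); c=cam('scene'); u,v=proj(c,[ctrl.get_state()['eef_pos']])[0].astype(int)
for r in range(v,v+50,3): print(r,' '.join('%d/%d'%(hsv[r,x,1],hsv[r,x,2]) for x in range(u-16,u+20,2)))
E
```

```text
now [ 0.5137 -0.2476  0.3307] head -18.37 tilt 0.09 shift [-0.0338 -0.2024  0.0305] yaw 0.0006 open 0.254 t 14.3 F [-0.9   0.37 -2.39] q1,6 [-0.63  1.26]
scene tcp px [[287.6, 153.3], [289.0, 170.2], [290.2, 184.1]]
wrist tcp px [[318.3, 256.2], [318.7, 220.8], [318.9, 200.7]]
rows [153. 172.] slopes [0.083 0.04 ] lean L,R,mean [ 0.1 -3.1 -1.5] w 12.9
rows [153. 181.] slopes [0.39  0.604] lean L,R,mean [30.3 40.  40. ] w 14.0
rows [153. 181.] slopes [0.39  0.604] lean L,R,mean [30.3 40.  40. ] w 14.0
153 148/157 148/93 149/94 108/66 37/41 23/34 9/82 15/123 10/73 12/88 3/87 12/87 18/85 158/100 148/100 154/93 146/94 145/95
156 151/149 152/153 145/100 151/98 143/96 22/35 13/80 14/130 8/62 9/89 12/87 14/88 9/88 155/97 147/92 152/97 148/93 146/89
159 150/156 152/170 153/102 150/100 144/99 3/77 16/79 3/78 9/82 11/89 6/86 14/88 6/87 152/97 150/100 143/93 141/94 147/97
162 148/165 149/159 153/168 149/99 141/94 6/88 13/79 9/81 6/82 11/89 9/88 12/85 9/86 145/93 153/90 151/98 144/99 146/98
165 151/157 150/162 149/157 151/149 148/88 35/87 13/79 10/80 10/79 11/90 12/88 12/88 12/86 148/95 154/98 1
[... 970 characters left out ...]
 153/148 148/155 151/160 151/159 150/173 152/158 153/167 151/174 152/158 140/93 152/99 148/95 150/92 147/90 144/92 151/91 127/90 10/127
192 150/162 155/158 151/164 152/166 152/158 150/173 152/164 149/157 149/169 152/156 147/92 143/96 147/92 145/93 150/92 145/95 149/91 154/91
195 147/163 152/170 152/161 154/167 154/171 153/157 151/166 150/165 150/156 151/154 150/148 149/89 145/95 153/90 152/97 141/96 144/92 150/92
198 150/167 151/159 151/174 150/162 148/160 150/170 150/163 152/156 152/154 147/149 146/154 140/100 150/92 149/99 146/94 149/91 147/92 142/90
201 148/165 149/174 147/154 150/167 149/168 146/161 148/155 150/155 152/146 153/155 153/162 155/161 143/98 144/94 154/91 144/90 142/88 156/88
```

```bash
python3 - <<'E'
from h import *
s=ctrl.get_state(); e=np.array(s['eef_pos']); M=R.from_quat(s['tcp_rot']).as_matrix()
im=cv2.imread('pics/scene11.png'); S=cv2.cvtColor(im,cv2.COLOR_BGR2HSV)[...,1].astype(float); c=cam('scene')
pts=[]
for r in range(174,187):
    w=np.clip(1-S[r,280:300]/148,0,1); w[w<.12]=0
    if w.sum()>.3: u=(w*np.arange(280,300)).sum()/w.sum(); pts.append((u,r)); print(r,round(u,2),round(w.sum(),2))
o,d=rays(c,pts)
n=M[:,1]; t=((e-o)@n)/(d@n); P=o+d*t[:,None]
print(((P-e)@M*1000).round(1))
E
```

```text
174 289.37 5.07
175 289.38 4.25
176 289.46 2.92
177 289.13 2.73
178 289.47 2.66
179 289.5 2.74
180 289.54 2.76
181 289.71 2.91
182 289.69 2.95
183 289.1 1.32
[[ 0.6 -0.  61.3]
 [ 0.3  0.  64.7]
 [ 0.2 -0.  67.9]
 [-1.5 -0.  72.4]
 [-0.4 -0.  74.9]
 [-0.6 -0.  78.3]
 [-0.8 -0.  81.7]
 [-0.4 -0.  84.7]
 [-0.9 -0.  88.3]
 [-3.7 -0.  93.9]]
```

```bash
python3 -c "
from h import *
go([.546,-.045,.27],-12)"
```

```text
now [ 0.5134 -0.2477  0.3304] head -18.4 tilt 0.03 shift [-0.0331 -0.2026  0.0603] yaw -0.1116 open 0.251 t 14.4 F [ 0.7   0.18 -1.77] q1,6 [-0.63  1.26]
```

{"api": "move_arm", "payload": {
  "plan": [
    {"x":-0.006,"y":-0.04,"z":0,"yaw":0,"fingers":1},
    {"x":-0.013,"y":-0.08,"z":0,"yaw":0,"fingers":1},
    {"x":-0.02,"y":-0.12,"z":0,"yaw":0,"fingers":1},
    {"x":-0.026,"y":-0.16,"z":0.01,"yaw":0,"fingers":1},
    {"x":-0.033,"y":-0.195,"z":0.03,"yaw":0,"fingers":1}
  ]
}}

```text
time: 14.9
eef_pos: [0.5448, -0.0505, 0.3025]
tcp_rot: [0.987, -0.16, 0.003, 0.0]
contact_force: [-0.1, -0.6, -1.4]
opening: 0.257
finger_force: 30.8
```

{"api": "move_arm", "payload": {
  "plan": [
    {"x":0,"y":-0.007,"z":0.01,"yaw":0,"fingers":1},
    {"x":0,"y":-0.007,"z":0.025,"yaw":0,"fingers":1},
    {"x":0,"y":-0.007,"z":0.03,"yaw":0,"fingers":1},
    {"x":0,"y":-0.007,"z":0.03,"yaw":0,"fingers":1},
    {"x":0,"y":-0.007,"z":0.03,"yaw":0,"fingers":1}
  ]
}}

```text
time: 15.4
eef_pos: [0.5459, -0.0462, 0.271]
tcp_rot: [0.987, -0.16, 0.0, 0.0]
contact_force: [0.2, 0.4, -1.0]
opening: 0.25
finger_force: 30.8
```

```bash
python3 - <<'E'
from h import *
go([.546,-.045,.24],-18.4); lean('12')
c=cam('scene'); print(proj(c,[[.5455,-.0448,.132]]))
im=cv2.imread('pics/scene12.png'); hsv=cv2.cvtColor(im,cv2.COLOR_BGR2HSV)
for r in range(132,178,2): print(r,' '.join('%d/%d'%(hsv[r,x,1],hsv[r,x,2]) for x in range(330,362,2)))
E
```

```text
now [ 0.5459 -0.0462  0.271 ] head -18.45 tilt 0.05 shift [-0.0003 -0.0011  0.031 ] yaw -0.0009 open 0.25 t 15.4 F [ 0.23  0.42 -1.  ] q1,6 [-0.27  1.62]
scene tcp px [[345.3, 130.6], [344.4, 145.8], [343.6, 158.6]]
wrist tcp px [[318.9, 256.1], [319.2, 220.9], [319.3, 200.8]]
[[342.94350842 169.95965748]]
132 155/161 156/160 153/163 153/168 21/87 15/52 9/57 17/122 10/75 17/88 9/82 34/136 32/186 33/183 32/177 37/185
134 155/160 152/161 153/163 155/174 18/85 12/82 13/100 14/93 8/90 9/87 19/80 11/181 17/214 28/189 35/174 36/183
136 149/164 151/162 152/171 150/158 0/78 16/78 10/79 13/76 11/90 6/87 16/80 0/255 0/255 0/255 0/255 17/211
138 151/162 153/172 152/161 154/157 10/79 10/78 9/81 7/78 11/90 12/85 16/78 0/255 0/255 1/255 1/255 0/255
140 149/171 149/169 154/161 154/156 10/79 10/79 13/78 7/77 11/90 9/87 10/79 35/188 20/225 0/255 0/255 0/255
142 149/170 149/166 151/150 152/164 7/76 10/78 6/79 7/77 6/91 9/85 12/84 160/148 153/138 78/102 41/166 20/226
144 152/168 151/155 150/158 153/170 27/85 3/76 10/75 10/80 9/89 9/86 12/84 150/146 154/136 150/134 161/139 149/140
146 148/158 156/155 15
[... 1343 characters left out ...]
51/144 150/151 150/151 153/160 147/158 148/160
168 121/156 120/151 120/182 119/229 123/210 119/216 123/131 128/100 134/167 152/144 151/152 149/151 156/159 150/161 153/160 149/157
170 120/157 119/152 117/152 120/162 119/190 122/214 124/35 170/15 119/172 120/215 131/173 154/146 153/163 151/162 152/161 148/155
172 119/156 119/161 119/158 119/163 122/150 119/154 119/161 122/214 120/217 120/200 119/214 122/222 143/150 154/164 149/156 153/158
174 119/152 120/164 116/169 120/162 119/150 123/151 119/142 116/152 121/158 121/202 120/223 119/220 121/210 130/141 156/157 156/165
176 119/154 118/169 119/167 119/161 117/150 117/150 119/142 119/152 121/141 121/141 121/212 124/222 121/147 14/73 25/90 133/146
```

{"api": "move_arm", "payload": {
  "plan": [
    {"x":0,"y":-0.001,"z":0.015,"yaw":0,"fingers":1},
    {"x":0,"y":-0.001,"z":0.03,"yaw":0,"fingers":1},
    {"x":0,"y":-0.001,"z":0.038,"yaw":0,"fingers":1},
    {"x":0,"y":-0.001,"z":0.04,"yaw":0,"fingers":1},
    {"x":0,"y":-0.001,"z":0.04,"yaw":0,"fingers":1}
  ]
}}

```text
time: 16.0
eef_pos: [0.5456, -0.0437, 0.2296]
tcp_rot: [0.987, -0.159, -0.001, -0.0]
contact_force: [0.5, 0.6, -2.5]
opening: 0.259
finger_force: 30.8
```

```bash
cat >> h.py <<'E'
def avg(n=6):
    a=[]
    for _ in range(n): ctrl.read_camera('top'); s=ctrl.get_state(); a.append(np.r_[s['contact_force'],s['eef_pos']])
    print('avg F',np.mean(a,0)[:3].round(2),'pos',np.mean(a,0)[3:].round(4),'std',np.std(a,0)[:3].round(2))
E
python3 - <<'E'
from h import *
avg(); go([.546,-.045,.219],-18.4); lean('13')
im=cv2.imread('pics/scene13.png'); hsv=cv2.cvtColor(im,cv2.COLOR_BGR2HSV)
for r in range(158,176,1): print(r,' '.join('%d/%d'%(hsv[r,x,1],hsv[r,x,2]) for x in range(334,354,1)))
E
```

```text
avg F [ 0.13  0.14 -1.59] pos [ 0.5463 -0.0439  0.231 ] std [0.54 0.75 0.34]
now [ 0.5463 -0.0439  0.2312] head -18.35 tilt 0.07 shift [0.     0.0011 0.0122] yaw 0.0009 open 0.255 t 16.3 F [ 0.62 -0.18 -1.32] q1,6 [-0.27  1.63]
scene tcp px [[345.1, 142.4], [344.2, 156.7], [343.4, 168.8]]
wrist tcp px [[318.5, 256.3], [318.9, 220.9], [319.1, 200.7]]
158 153/147 149/152 150/150 151/152 152/154 155/151 153/145 119/131 18/85 0/77 9/81 9/89 3/87 0/85 6/87 36/93 110/130 152/161 152/163 153/157
159 158/103 153/147 153/153 151/152 152/149 153/145 155/151 154/147 69/52 12/66 6/84 3/91 6/87 28/91 113/133 152/164 152/163 152/159 150/158 151/154
160 143/84 151/105 149/151 149/151 152/144 155/145 154/151 147/120 82/31 55/28 9/59 8/94 14/93 123/116 155/161 154/166 152/161 148/158 149/154 148/150
161 144/85 147/83 150/100 150/143 153/148 153/152 148/157 144/115 108/26 142/18 58/22 41/44 140/100 152/163 152/164 153/160 150/158 153/153 152/151 150/148
162 129/136 140/93 148/79 158/97 154/149 152/153 152/154 149/115 123/29 122/23 64/16 127/54 151/133 152/164 156/162 151/157 152/153 150/153 148/146 14
[... 1401 characters left out ...]
/202 121/200 119/174 125/186 141/150 151/162
172 118/160 118/162 119/163 119/156 120/151 120/151 118/153 121/154 121/160 120/195 120/216 119/221 122/216 121/204 121/200 120/192 120/214 119/223 122/223 127/179
173 119/159 117/164 118/164 120/155 119/150 116/154 117/153 120/147 119/142 123/156 120/192 121/213 120/204 121/200 121/186 121/213 121/222 122/220 121/217 120/212
174 116/158 120/164 118/164 118/155 116/152 118/153 122/150 116/147 120/140 118/147 116/154 118/155 120/159 118/168 121/202 122/211 120/223 121/219 121/219 123/216
175 119/159 119/163 121/162 118/156 119/150 118/153 118/153 121/146 118/143 116/147 118/149 119/146 117/142 120/155 122/203 120/208 121/222 119/225 121/226 123/215
```

{"api": "move_arm", "payload": {
  "plan": [
    {"x":0,"y":0.001,"z":0.002,"yaw":0,"fingers":1},
    {"x":0,"y":0.001,"z":0.004,"yaw":0,"fingers":1},
    {"x":0,"y":0.001,"z":0.006,"yaw":0,"fingers":1},
    {"x":0,"y":0.001,"z":0.008,"yaw":0,"fingers":1},
    {"x":0,"y":0.001,"z":0.008,"yaw":0,"fingers":1}
  ]
}}

```text
time: 16.9
eef_pos: [0.5456, -0.0448, 0.2222]
tcp_rot: [0.987, -0.159, -0.0, 0.0]
contact_force: [-0.9, 0.1, -0.5]
opening: 0.249
finger_force: 30.8
```

```bash
python3 - <<'E'
from h import *
avg(10); go([.546,-.045,.219],-18.4)
E
```

```text
avg F [-0.12 -0.17 -1.03] pos [ 0.5456 -0.0448  0.2226] std [0.22 0.34 0.44]
now [ 0.5457 -0.0448  0.2226] head -18.35 tilt 0.0 shift [0.0004 0.0001 0.0036] yaw 0.001 open 0.252 t 17.4 F [-0.32 -0.48 -1.6 ] q1,6 [-0.27  1.62]
```

{"api": "move_arm", "payload": {
  "plan": [
    {"x":0,"y":0,"z":0.002,"yaw":0,"fingers":1},
    {"x":0,"y":0,"z":0.004,"yaw":0,"fingers":1},
    {"x":0,"y":0,"z":0.005,"yaw":0,"fingers":1},
    {"x":0,"y":0,"z":0.005,"yaw":0,"fingers":1}
  ]
}}

```text
time: 17.8
eef_pos: [0.5458, -0.0449, 0.2177]
tcp_rot: [0.987, -0.159, 0.0, 0.0]
contact_force: [-0.7, -0.3, 1.5]
opening: 0.252
finger_force: 31.0
```

```bash
python3 - <<'E'
from h import *
avg(12); go([.546,-.045,.217],-18.4); lean('14'); leanfit('scene14',r0=0,r1=18)
s=ctrl.get_state(); e=np.array(s['eef_pos']); M=R.from_quat(s['tcp_rot']).as_matrix()
c=cam('scene'); im=cv2.imread('pics/scene14.png'); hsv=cv2.cvtColor(im,cv2.COLOR_BGR2HSV)
for r in range(160,174,1): print(r,' '.join('%d/%d'%(hsv[r,x,1],hsv[r,x,2]) for x in range(337,352,1)))
E
```

```text
avg F [-0.08  0.09  0.76] pos [ 0.5458 -0.0448  0.2177] std [0.57 0.66 0.48]
now [ 0.5458 -0.0448  0.2176] head -18.35 tilt 0.02 shift [0.0003 0.0001 0.0006] yaw 0.0009 open 0.254 t 18.4 F [0.1  0.8  1.12] q1,6 [-0.27  1.62]
scene tcp px [[344.5, 146.5], [343.6, 160.6], [342.9, 172.4]]
wrist tcp px [[318.5, 256.3], [318.9, 220.8], [319.1, 200.7]]
rows [146. 163.] slopes [0.069 0.483] lean L,R,mean [ 9.  40.  25.9] w 18.6
160 151/149 128/118 13/80 13/78 10/80 7/78 10/79 10/80 8/91 12/87 9/87 6/84 3/84 91/109 152/159
161 152/144 157/148 132/124 77/100 10/77 3/80 6/79 6/79 8/91 6/87 6/82 6/82 37/96 126/142 153/157
162 152/99 154/152 149/157 147/153 76/84 3/78 6/81 6/84 8/90 3/84 9/86 26/87 112/128 151/155 152/154
163 142/95 156/88 154/103 160/142 121/59 35/51 6/84 3/84 5/93 27/93 107/119 132/110 154/152 150/153 153/147
164 123/185 133/125 146/101 156/136 130/55 64/24 6/40 4/72 16/96 120/121 156/159 152/156 153/155 152/148 149/144
165 121/222 120/208 126/174 133/128 121/55 128/16 81/19 34/30 121/84 156/160 155/158 151/152 152/146 151/144 149/144
166 121/219 122/214 121/210 121/206 121/13
[... 222 characters left out ...]
 122/217 117/223 51/154 15/135 70/132 125/163 135/168 149/154 150/146 151/147 155/151 153/152
169 120/223 121/213 121/213 123/212 121/171 29/96 10/128 32/56 136/60 121/137 123/205 133/182 150/153 154/154 156/150
170 118/160 119/190 122/219 124/211 123/131 117/37 26/29 175/16 131/66 122/171 118/220 120/215 125/196 131/173 146/154
171 117/153 119/152 122/159 119/178 123/187 127/114 134/80 135/91 124/140 120/215 120/215 122/203 120/199 120/174 125/185
172 119/154 122/149 120/151 122/153 120/155 120/161 120/194 120/215 120/219 120/217 123/204 119/199 118/192 120/216 120/223
173 117/159 118/151 118/153 117/153 120/147 119/143 120/157 121/192 121/215 120/206 120/202 121/184 120/213 119/223 122/219
```

```bash
python3 -c "
from h import *
print(ctrl.sign_off())"
```

```text
the job is handed in; nothing more can be done
None
```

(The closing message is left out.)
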